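# Draw the nested gaskets out over the shelf edge

## Robot

A 7-joint arm with a two-finger parallel gripper is mounted at the origin on the work surface. World frame = base frame: x ahead of the robot, y to its left, z up, the work surface at z = 0. Lengths are in m, angles in rad, forces in N, time in s.
With the tool pointing down it reaches from about 0.4 to 0.9 m from the base axis. Payload 5.6 kg.
Tool frame: the origin (TCP) lies midway between the tips of the shut fingers; the grasp point (between the pads) lies 19 mm behind it; z points along the fingers, y is the direction in which the jaws open and shut (so a half turn about z gives the same grasp; the last joint's range is limited). The gripper opens to 92 mm and grips with 3 to 60 N. Pads are 20 mm wide; open, the fingers measure 128 mm over their backs; the gripper's body (75 mm by 189 mm) begins 69 mm behind the grasp point.
Start: joints at [1.301, 0.468, -0.012, 1.603, 0.006, 1.071, -0.056], TCP at [0.146, -0.633, 0.215] pointing down, gripper open.
Joint ranges: [-2.53, 2.53], [-0.31, 2.02], [-1.57, 1.55], [0.28, 2.44], [-1.29, 4.43], [0.15, 1.84], [-2.92, 2.92]. Speed limits (rad/s): [2.57, 2.57, 3.14, 3.14, 3.14, 3.14, 3.14].

## Interface

Orientations are given as a unit quaternion [w, x, y, z].
In Python, from rig import status, vision, manip gives the robot as it stands.
- The arm moves only by the tool apply_moves, never from a script. Its argument "increments" is a list of rows, each a list of 7 numbers: the shift along the tool's x, y, z in cm, then the turn, a rotation vector about the tool's x, y, z in rad, then the finger opening in cm, from 0 to 9.19. In form: [[x, y, z, wx, wy, wz, grip], ...]. A call has 1 to 5 rows; each row shifts and turns the commanded pose from where the row before left it, along the tool's axes as they then stand; what a row does not reach is not made up. A row lasts 1/8 s, in which the tool goes at most 62.5 mm and 10.7 degrees, less where a joint would pass 70% of its speed; a pose out of reach is approached as far as the arm can. A call is refused whole if a number of a shift passes 6.25 or a number of a turn 0.188, either way. A call with a gripper value outside its range is refused whole. The fingers move at their own pace and stop on an object; "force" is the grip in N (left out, the last holds). Time passes only in rows, so rows that do not move let the fingers close. It gives the time, the measured TCP pose, the force and the opening at its end, in the units of the state.
- status.observe(): the state, without advancing time (a new reading comes with each control period).
- vision.capture(name): name is "scene" or "top"; returns a dict with "img" (400x640x3 uint8, red, green, blue), "fx", "fy", "cx", "cy" (pixels), "eye" and "attitude" of the camera in the world. Camera axes: x right, y down, z forward; pixel columns grow to the right and rows downward; lengths in m; the calibration is good to about 2 mm. A picture is of the moment at which its call begins. There is no depth.
- manip.sign_off(): hands the job in, once; it reports no verdict.
The state is a dict: "time_s": time; "joints": joint angles; "joint_velocities": joint speeds; "joint_efforts": joint torques, N m; "tool_pos": TCP position; "eef_rot": TCP orientation; "contact_force": force on the tool from outside, world axes, zero at the start; "moment": the same for the moment, N m; "grip_width": finger opening in m.
Only numpy, scipy, OpenCV 4.12 (cv2) and the standard library are available. Lean on these libraries where they do the work, as an engineer would, in place of code of your own. Each camera call takes 0.05 s, during which the arm holds its last target. There are 200 camera calls.

## Task

An empty katori stands in the way, between the nested pair of cooker gasket rings and the front edge of the white shelf: push it sideways along the shelf until it is clear of the rings' way, then, with a fingertip inside the rings, draw the pair forward together until the large ring sticks out 6 cm past the front edge, so that it can be picked up from below. Slide them only: nothing is to be lifted or tipped, the rings stay flat on the shelf, one inside the other, and the katori stays standing on the shelf clear of them. Leave all the other things where they are.

Things in the scene. Friction and masses are not known exactly. Their poses are not given: they have to be found in the camera images.
- shelf_edge (a point): Middle of the upper front edge of the white melamine shelf, on its top face, 200 mm above the counter. x points inward over the shelf, away from the robot (within 0.1 rad of world x), y left along the edge, z up. The fixed shelf is 1164 mm wide, 340 deep, with 35 mm upstands at the back and ends, none in front. Below it, small glass doors in the outer bays may stand ajar; the middle bay is open.
- gasket_large: The larger of two dark rubber cooker gaskets, a plain flat ring lying on the shelf: outside diameter 184, inside diameter 160, height 10 mm, about 85 g. Origin at the centre of the ring on its underside, z up. With its centre 32 mm behind the edge it sticks out 60 mm.
- gasket_small: The smaller gasket of the same kind, lying flat inside the large one with about 8 mm of gap all round: outside diameter 144, inside diameter 122, height 9 mm, about 55 g. Origin at the centre of the ring on its underside, z up. Drawn forward from inside, it meets the large ring's inner wall and takes it along.
- katori: Empty steel katori, a round bowl open at the top, standing on the shelf in front of the rings: 80 mm across the rim, 62 mm across the foot, 34 mm high, wall 2.5 mm, inner floor 3 mm above its underside; inside it is about 66 mm wide 10 mm above the underside; about 90 g. Origin at the centre of its underside, z up.
- cooker_lid: Stainless steel pressure cooker lid lying on the shelf, left of the rings: 184 mm across, 27 mm high in the middle with a vent tube up to 46 mm, and a black handle reaching 208 mm from the centre along its y. Origin at the centre of its underside. Not to be moved.
- whistle_weight: Aluminium whistle weight, a small upright cylinder 32 mm across, 49 mm high with a black top, near the shelf's front edge, left or right of the katori. Origin at the centre of its underside. Not to be moved.
- small_dabba: Small lidded steel tin, 54 mm across, 46 mm high with an 8 mm knob, near the shelf's front edge on the other side of the katori. Origin at the centre of its underside. Not to be moved.
- spice_box: Yellow plastic spice box, 115 (x) x 80 (y) x 60 mm high, right of the rings. Origin at the centre of its underside. Not to be moved.
- large_dabba: Lidded steel tin, 90 mm across, 75 mm high with an 8 mm knob, in front of the lid, towards the left end of the shelf. Origin at the centre of its underside. Not to be moved.
- tumbler: Steel tumbler, 72 mm across the mouth, 95 mm high, right of the spice box, towards the right end of the shelf. Origin at the centre of its underside. Not to be moved.

How it is judged:
By the outcome, as a careful person would: the job done as asked, in the order asked, and still so for the second after the job is handed in, with the robot touching nothing.
It also fails if it takes over 51 s, if anything falls off the work surface, if the arm or the gripper's body presses on something with over 40 N, if the wrist force passes 120 N, or if a joint passes its speed limit or range.

## Working session

There is one attempt and no reset: what is moved stays moved. The work goes in short steps, Python scripts to look and compute and a tool call to move; the robot and the scene stay as the last step left them, time stands still between calls to the robot, and variables do not carry over. Pictures are saved under pics/ and viewed, about 8 in all and at most 12, crops included, and the job is handed in when it is done.

Besides the shell and the picture viewer there is one more tool, called as name([rows], argument=value, ...), one row to a line, values as JSON. apply_moves: Moves the arm, as the interface text tells. Its arguments: {"type":"object","properties":{"increments":{"type":"array"},"force":{"type":"number"}},"required":["increments"]}

```bash
mkdir -p pics; ls
cat > h.py <<'E'
from rig import status, vision, manip
import numpy as np, cv2
from scipy.spatial.transform import Rotation as R
def cap(n,f):
    c=vision.capture(n); cv2.imwrite('pics/'+f,c['img'][:,:,::-1]); np.save('pics/'+n+'.npy',c,allow_pickle=True); return c
def rot(c):
    a=np.array(c['attitude']); return a if a.shape==(3,3) else R.from_quat(a,scalar_first=True).as_matrix()
def p2w(c,u,v,z):
    d=rot(c)@np.array([(u-c['cx'])/c['fx'],(v-c['cy'])/c['fy'],1]); e=np.array(c['eye']); return e+d*(z-e[2])/d[2]
def w2p(c,p):
    q=rot(c).T@(np.array(p)-c['eye']); return c['fx']*q[0]/q[2]+c['cx'],c['fy']*q[1]/q[2]+c['cy']
def load(n): return np.load('pics/'+n+'.npy',allow_pickle=True).item()
E
python3 - <<'E'
from h import *
for n in('scene','top'):
    c=cap(n,n+'0.png'); print(n,c['eye'],c['attitude'],c['fx'],c['cx'],c['cy'])
print(status.observe())
E
```

```text
pics
scene [1.40220297 0.24955033 0.83603753] [-0.26979759  0.53197799  0.71204862 -0.37039903] 400.4947742543506 321.0687723713148 199.425457352732
top [0.48012152 0.01642018 1.34608834] [-0.02618766  0.70750454 -0.70536556  0.03479874] 404.4927749504784 320.84651092216205 203.52254629335394
{'time_s': 0.1, 'joints': array([ 1.30101426,  0.46827816, -0.01162857,  1.60350597,  0.00599958,
        1.07138715, -0.05629577]), 'joint_velocities': array([-0.00211905, -0.00247629, -0.00124469, -0.00436662, -0.00043215,
        0.00058719, -0.00172468]), 'joint_efforts': array([ 1.15937546e-03, -5.21641123e+01, -1.25315084e-02, -2.44362777e+01,
       -5.68692712e-02,  1.41319918e-02,  3.15664261e-05]), 'tool_pos': array([ 0.14598422, -0.63287219,  0.21375329]), 'eef_rot': array([-7.59664172e-04,  9.93579952e-01,  1.13129497e-01, -1.37196645e-04]), 'contact_force': array([-0.05200896,  0.74214882,  0.33224601]), 'moment': array([ 0.04119265, -0.01105374,  0.05979768]), 'grip_width': 0.09164295038065243}
```

View pics/top0.png

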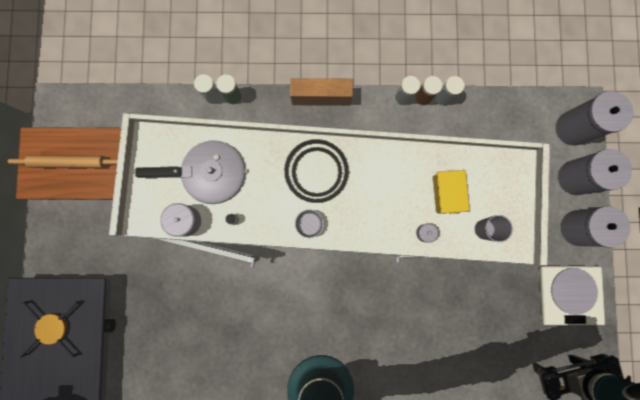

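View pics/scene0.png

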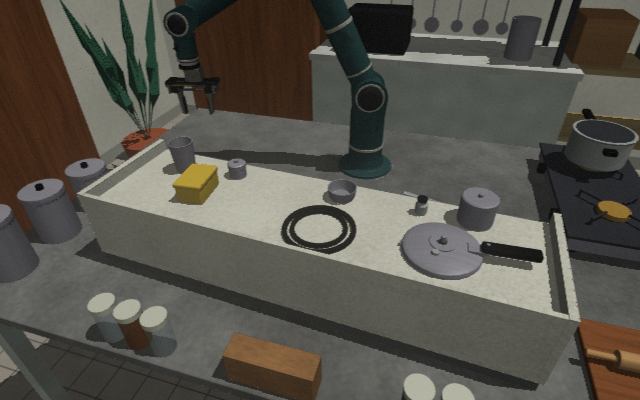

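The top view shows the rings centred near (317,170), the katori at (310,223), the whistle at (232,218), the small dabba at (428,232), and the front edge from (112,235) to (545,263). There is more free room to the right, between the katori and the dabba. I'll enlarge the middle of the picture.

Run:
```python
from h import *
c=load('top'); im=c['img'][130:270,270:450,::-1]
cv2.imwrite('pics/top0c.png',cv2.resize(im,None,fx=4.4,fy=4,interpolation=cv2.INTER_CUBIC)[:, :792])
s=load('scene'); im=s['img'][160:260,220:380,::-1]
```

```text
(no output)
```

View pics/top0c.png

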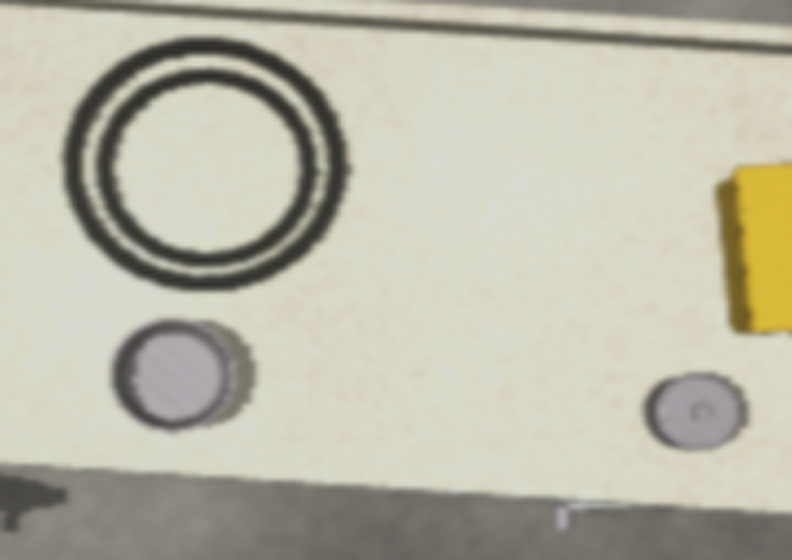

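The crop (4.4x, 4x) shows: large ring X 63–349, Y 38–291; small ring X 97–319, Y 68–268; katori rim X 111–238, Y 318–431; dabba X 645–747, Y 371–450; front edge from (0,465) to (792,515).

Run:
```python
from h import *
c=load('top')
f=lambda X,Y,z:p2w(c,270+X/4.4,130+Y/4,z)
e1=f(0,465,.2);e2=f(792,515,.2);print('edge',e1,e2)
d=(e2-e1)/np.linalg.norm(e2-e1);n=np.array([-d[1],d[0],0]); 
print('right dir',d,'in',n,'yaw',np.arctan2(n[1],n[0]))
for k,X,Y,z in [('L',206,164.5,.209),('S',208,168,.209),('L left',63,164,.209),('L right',349,164,.209),('kat',174.5,374.5,.234),('dab',700,411,.246)]:
    p=f(X,Y,z); print(k,p.round(4),'inward',((p-e1)@n).round(4),'along',((p-e1)@d).round(4))
print('whistle',p2w(c,232,217,.249), 'edge far',p2w(c,113,235,.2),p2w(c,535,263,.2))
s=load('scene')
print([w2p(s,f(206,164.5,.21)),w2p(s,f(174.5,374.5,.234))])
```

```text
edge [0.45807468 0.14536992 0.2       ] [ 0.42413783 -0.36231235  0.2       ]
right dir [-0.06669779 -0.99777322  0.        ] in [ 0.99777322 -0.06669779  0.        ] yaw -0.06674734199135289
L [0.6708 0.0144 0.209 ] inward 0.221 along 0.1165
S [0.6683 0.0131 0.209 ] inward 0.2186 along 0.118
L left [0.6708 0.1066 0.209 ] inward 0.2148 along 0.0245
L right [ 0.6716 -0.0781  0.209 ] inward 0.228 along 0.2087
kat [0.5208 0.0336 0.234 ] inward 0.07 along 0.1074
dab [ 0.4965 -0.2917  0.246 ] inward 0.0675 along 0.4336
whistle [0.5375513 0.2436377 0.249    ] edge far [0.48849261 0.58591882 0.2       ] [ 0.4126752  -0.60324123  0.2       ]
[(np.float64(317.8215671151715), np.float64(225.50500286299825)), (np.float64(340.73194679945266), np.float64(186.28433168620603))]
```

apply_moves([
  [0,0,-5,0,0,0.1,0],
  [0,0,-5,0,0,0.1,0],
  [0,0,-5,0,0,0.093,0],
  [0,0,-3,0,0,0,0],
  [2.3,-4.5,0,0,0,0,0],
], force=20)

```text
time_s: 0.72
tool_pos: [0.1698, -0.5924, 0.3963]
eef_rot: [0.002, 0.999, -0.036, -0.0]
contact_force: [0.6, 0.4, -0.1]
grip_width: 0.0442
```

apply_moves([
  [2.3,-4.9,0,0,0,0,0],
  [2.3,-4.9,0,0,0,0,0],
  [2.3,-4.9,0,0,0,0,0],
  [2.3,-4.9,0,0,0,0,0],
  [2.3,-4.9,0,0,0,0,0],
])

```text
time_s: 1.35
tool_pos: [0.3035, -0.3513, 0.3944]
eef_rot: [-0.0, 0.999, -0.033, -0.0]
contact_force: [1.5, 0.3, 0.1]
grip_width: 0.0001
```

apply_moves([
  [2.3,-4.9,0,0,0,0,0],
  [2.3,-4.9,0,0,0,0,0],
  [2.3,-4.9,0,0,0,0,0],
  [2.3,-4.9,0,0,0,0,0],
  [0,0,0,0,0,0,0],
])

```text
time_s: 1.98
tool_pos: [0.4091, -0.1597, 0.3945]
eef_rot: [-0.0, 1.0, -0.029, 0.0]
contact_force: [-0.2, -1.2, 0.7]
grip_width: 0.0005
```

apply_moves([
  [2.5,-5,0,0,0,0.004,0],
  [2.5,-5,0,0,0,0.004,0],
  [2.5,-5,0,0,0,0,0],
  [2.5,-5,0,0,0,0,0],
  [0,0,5,0,0,0,0],
])

```text
time_s: 2.6
tool_pos: [0.5248, 0.0326, 0.3463]
eef_rot: [-0.001, 0.999, -0.034, 0.003]
contact_force: [0.2, 0.3, -0.7]
grip_width: 0.0004
```

apply_moves([
  [0,0,4,0,0,0,0],
  [0,0,0,0,0,0,0],
])

```text
time_s: 2.85
tool_pos: [0.5199, 0.0272, 0.3017]
eef_rot: [0.0, 0.999, -0.038, -0.003]
contact_force: [-0.3, 0.0, 0.3]
grip_width: 0.0004
```

Run:
```python
from h import *
s=cap('scene','s1.png'); t=cap('top','t1.png'); o=status.observe(); print(o['tool_pos'],o['eef_rot'])
a=cv2.resize(s['img'][90:250,270:430],None,fx=2.5,fy=2.5);b=cv2.resize(t['img'][130:290,240:400],None,fx=2.5,fy=2.5)
cv2.imwrite('pics/c1.png',np.hstack([a,b])[:,:,::-1])
```

```text
[0.52234721 0.0279923  0.30553323] [ 2.19967835e-05  9.99289356e-01 -3.76916003e-02  3.54850679e-04]
```

View pics/c1.png

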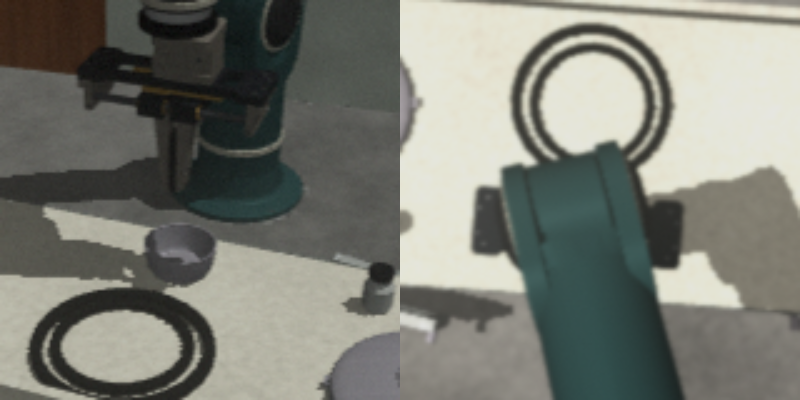

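The fingers are shut and stand above the katori: tip at crop (180,190), bowl centre at about (180,243). I'll lower into the bowl.

apply_moves([
  [0,-0.5,3,0,0,0,0],
  [0,0,3,0,0,0,0],
  [0,0,1.8,0,0,0,0],
  [0,0,1,0,0,0,0],
  [0,0,0,0,0,0,0],
])

```text
time_s: 3.58
tool_pos: [0.5225, 0.0336, 0.2169]
eef_rot: [-0.0, 0.999, -0.037, 0.0]
contact_force: [-0.8, -0.3, -0.3]
grip_width: 0.0006
```

Run:
```python
from h import *
for i in range(4):
    s=cap('scene','s2.png'); o=status.observe(); print(o['tool_pos'].round(4),o['contact_force'].round(1))
cv2.imwrite('pics/c2.png',cv2.resize(s['img'][130:230,280:400,::-1],None,fx=4,fy=4,interpolation=cv2.INTER_CUBIC))
```

```text
[0.5228 0.0337 0.2173] [ 0.8  0.2 -0.1]
[0.5229 0.0337 0.2175] [ 0.5 -0.2  0.6]
[0.5229 0.0338 0.2176] [-0.1 -0.  -0.7]
[0.5228 0.0338 0.2175] [-0.4  0.3  0.8]
```

View pics/c2.png

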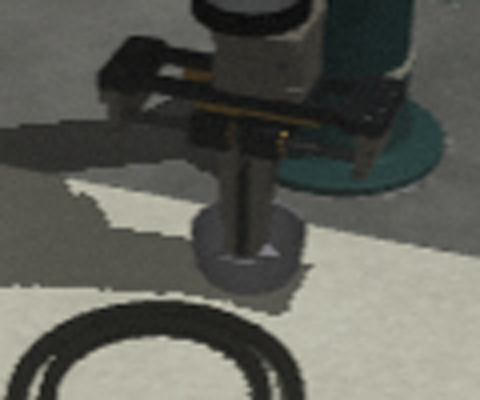

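The fingers are inside the bowl at crop (245,250), free of contact. I'll lower slightly and push right.

apply_moves([
  [0,0,0.7,0,0,0,0],
  [0,0.6,0,0,0,0,0],
  [0,0.6,0,0,0,0,0],
  [0,0.8,0,0,0,0,0],
  [0,1,0,0,0,0,0],
])

```text
time_s: 4.4
tool_pos: [0.5199, 0.0032, 0.2096]
eef_rot: [-0.0, 0.999, -0.037, 0.0]
contact_force: [-0.0, 0.6, -0.0]
grip_width: 0.0006
```

apply_moves([
  [0,1.2,0,0,0,0,0],
  [0,1.2,0,0,0,0,0],
  [0,1.2,0,0,0,0,0],
  [0,1.2,0,0,0,0,0],
  [0,1.2,0,0,0,0,0],
])

```text
time_s: 5.03
tool_pos: [0.5154, -0.0569, 0.2096]
eef_rot: [0.0, 0.999, -0.037, -0.0]
contact_force: [0.2, 0.1, -0.1]
grip_width: 0.0004
```

apply_moves([
  [0,1.2,0,0,0,0,0],
  [0,1.2,0,0,0,0,0],
  [0,1.2,0,0,0,0,0],
  [0,1.2,0,0,0,0,0],
  [0,1.2,0,0,0,0,0],
])

```text
time_s: 5.65
tool_pos: [0.511, -0.1167, 0.2095]
eef_rot: [0.0, 0.999, -0.037, -0.0]
contact_force: [0.3, 0.4, -0.2]
grip_width: 0.0001
```

apply_moves([
  [0,1.2,0,0,0,0,0],
  [0,1.2,0,0,0,0,0],
  [0,1.2,0,0,0,0,0],
  [0,1.2,0,0,0,0,0],
  [0,0.6,0,0,0,0,0],
])

```text
time_s: 6.28
tool_pos: [0.5069, -0.1707, 0.2095]
eef_rot: [0.0, 0.999, -0.038, -0.0]
contact_force: [-0.2, 0.8, 0.9]
grip_width: 0.0005
```

apply_moves([
  [0,0.3,0,0,0,0,0],
  [0,0,0,0,0,0,0],
  [0,-0.7,0,0,0,0,0],
  [0,-0.6,0,0,0,0,0],
  [0,0,0,0,0,0,0],
])

```text
time_s: 6.9
tool_pos: [0.5079, -0.1587, 0.2097]
eef_rot: [-0.0, 0.999, -0.036, 0.0]
contact_force: [0.1, 0.5, 0.4]
grip_width: 0.0008
```

apply_moves([
  [0,0,-1.5,0,0,0,0],
  [0,0,-3,0,0,0,0],
  [0,0,-4,0,0,0,0],
  [0,0,-4,0,0,0,0],
  [0,0,0,0,0,0,0],
])

```text
time_s: 7.52
tool_pos: [0.5096, -0.1601, 0.3389]
eef_rot: [0.001, 0.999, -0.037, 0.004]
contact_force: [0.1, -0.6, -0.8]
grip_width: 0.0004
```

Run:
```python
from h import *
s=cap('scene','s3.png'); t=cap('top','t3.png'); o=status.observe(); print(o['tool_pos'],o['eef_rot'])
a=cv2.resize(s['img'][100:260,190:390],None,fx=2,fy=2);b=cv2.resize(t['img'][120:280,260:460],None,fx=2,fy=2)
cv2.imwrite('pics/c3.png',np.hstack([a,b])[:,:,::-1])
```

```text
[ 0.50764826 -0.15995343  0.33509936] [ 3.61119034e-04  9.99304151e-01 -3.72955272e-02  3.57287675e-04]
```

View pics/c3.png

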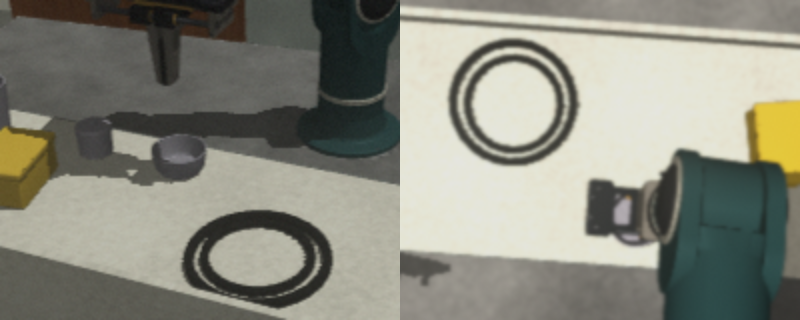

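The katori stands upright between the rings and the dabba, at scene crop (180,158), and the rings have not moved. Next I move above the inside of the rings.

apply_moves([
  [3.1,-4.6,0,0,0,-0.008,0],
  [3.1,-4.6,0,0,0,0,0],
  [3.1,-4.6,0,0,0,0,0],
  [3.1,-4.6,0,0,0,0,0],
  [0,0,3,0,0,0,0],
])

```text
time_s: 8.25
tool_pos: [0.6456, 0.0213, 0.3041]
eef_rot: [-0.002, 1.0, -0.029, 0.001]
contact_force: [-0.6, -0.6, -1.0]
grip_width: 0.0008
```

apply_moves([
  [0,0,3,0,0,0,0],
  [0,0,2,0,0,0,0],
  [0,0,0,0,0,0,0],
  [0,0,0,0,0,0,0],
])

```text
time_s: 8.75
tool_pos: [0.6446, 0.0153, 0.2555]
eef_rot: [-0.0, 0.999, -0.033, 0.001]
contact_force: [-0.1, -0.4, 0.6]
grip_width: 0.0002
```

Run:
```python
from h import *
s=cap('scene','s4.png'); t=cap('top','t4.png'); o=status.observe(); print(o['tool_pos'],o['eef_rot'])
a=cv2.resize(s['img'][140:270,230:400],None,fx=4,fy=4,interpolation=cv2.INTER_CUBIC)
cv2.imwrite('pics/c4.png',a[:,:,::-1])
p=o['tool_pos'];u,v=w2p(s,[p[0],p[1],.203]);print('tip foot in crop',(u-230)*4,(v-140)*4)
```

```text
[0.64470905 0.01536093 0.25597287] [-4.14789078e-05  9.99446215e-01 -3.32559241e-02  1.14231695e-03]
tip foot in crop 365.06113795537 325.91295726205885
```

View pics/c4.png

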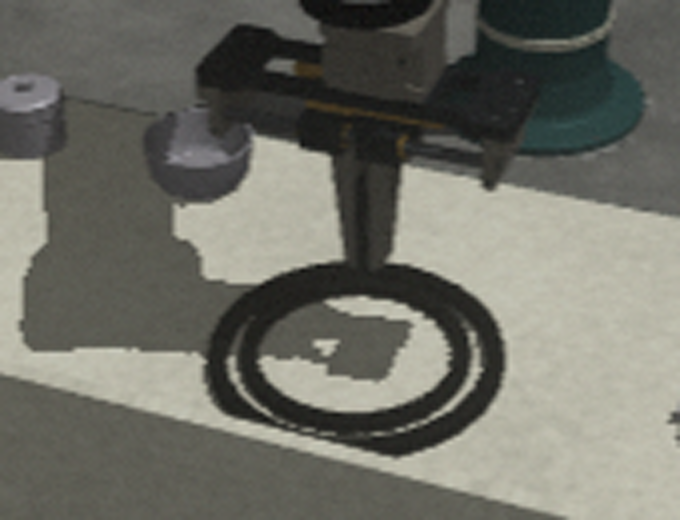

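The tip foot projects to crop (365,326), well inside the small ring. I'll lower and start to draw.

apply_moves([
  [0,0,2.5,0,0,0,0],
  [0,0,1.7,0,0,0,0],
  [0,0,0.7,0,0,0,0],
  [0,0,0.3,0,0,0,0],
  [0,0,0,0,0,0,0],
])

```text
time_s: 9.48
tool_pos: [0.6443, 0.0154, 0.2029]
eef_rot: [-0.0, 0.999, -0.033, 0.0]
contact_force: [1.0, 0.0, 0.0]
grip_width: 0.0005
```

apply_moves([
  [-0.6,0,0,0,0,0,0],
  [-0.6,0,0,0,0,0,0],
  [-0.6,0,0,0,0,0,0],
  [-0.6,0,0,0,0,0,0],
  [-0.6,0,0,0,0,0,0],
])

```text
time_s: 10.1
tool_pos: [0.614, 0.0173, 0.2027]
eef_rot: [-0.0, 0.999, -0.033, 0.0]
contact_force: [0.0, 0.2, -0.3]
grip_width: 0.0003
```

apply_moves([
  [-0.6,0,0,0,0,0,0],
  [-0.8,0,0,0,0,0,0],
  [-1,0,0,0,0,0,0],
  [-1,0,0,0,0,0,0],
  [-1,0,0,0,0,0,0],
])

```text
time_s: 10.72
tool_pos: [0.5695, 0.0203, 0.2027]
eef_rot: [0.0, 0.999, -0.033, 0.0]
contact_force: [1.6, -0.1, 0.6]
grip_width: 0.0006
```

Run:
```python
from h import *
s=cap('scene','s5.png'); o=status.observe(); print(o['tool_pos'],o['eef_rot'],o['contact_force'])
cv2.imwrite('pics/c5.png',cv2.resize(s['img'][120:270,230:400],None,fx=4,fy=4,interpolation=cv2.INTER_CUBIC)[:,:,::-1])
```

```text
[0.56816476 0.02040122 0.20253101] [ 3.17040955e-04  9.99458376e-01 -3.28993145e-02 -6.99829275e-04] [-0.63882704  0.35430778 -0.27590744]
```

View pics/c5.png

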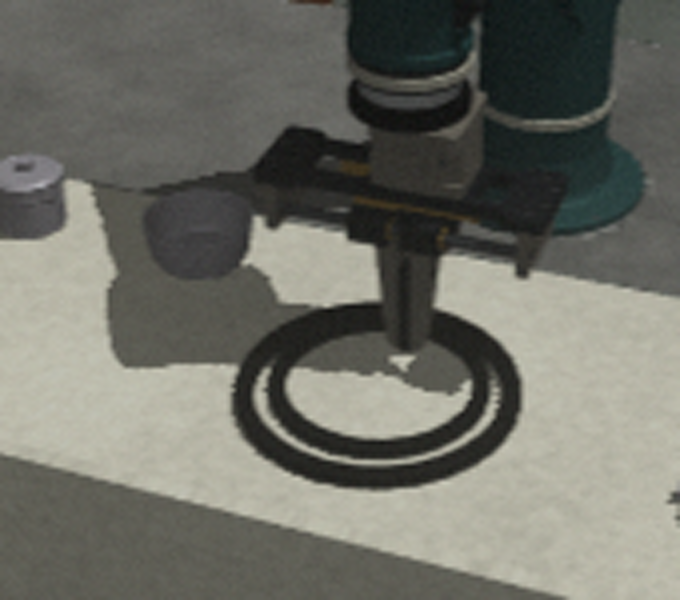

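The finger has met the small ring, and both rings come along flat and nested. I'll continue.

apply_moves([
  [-1,0,0,0,0,0,0],
  [-1,0,0,0,0,0,0],
  [-1,0,0,0,0,0,0],
  [-1,0,0,0,0,0,0],
  [-1,0,0,0,0,0,0],
])

```text
time_s: 11.4
tool_pos: [0.5196, 0.0236, 0.2026]
eef_rot: [0.0, 0.999, -0.033, -0.0]
contact_force: [1.1, 0.1, -0.1]
grip_width: 0.0004
```

apply_moves([
  [-1,0,0,0,0,0,0],
  [-1,0,0,0,0,0,0],
  [-1,0,0,0,0,0,0],
  [-1,0,0,0,0,0,0],
  [-1,0,0,0,0,0,0],
])

```text
time_s: 12.02
tool_pos: [0.4697, 0.0269, 0.2026]
eef_rot: [0.0, 0.999, -0.033, -0.0]
contact_force: [1.3, 0.5, -0.7]
grip_width: 0.0004
```

apply_moves([
  [-0.8,0,0,0,0,0,0],
  [-0.8,0,0,0,0,0,0],
  [-0.7,0,0,0,0,0,0],
  [-0.5,0,0,0,0,0,0],
  [0,0,0,0,0,0,0],
])

```text
time_s: 12.65
tool_pos: [0.442, 0.0287, 0.2025]
eef_rot: [0.0, 0.999, -0.033, -0.0]
contact_force: [0.2, 0.3, 0.7]
grip_width: 0.0003
```

Run:
```python
from h import *
s=cap('scene','s6.png'); t=cap('top','t6.png'); o=status.observe(); print(o['tool_pos'],o['eef_rot'],o['contact_force'])
p=o['tool_pos'];e1=np.array([.45807,.14537,.2]);n=np.array([.99777,-.0667,0]);print('tcp inward',(p-e1)@n)
a=cv2.resize(s['img'][120:240,240:400],None,fx=4,fy=4,interpolation=cv2.INTER_CUBIC)
cv2.imwrite('pics/c6.png',a[:,:,::-1])
```

```text
[0.44245207 0.02866818 0.20256249] [ 2.68410406e-05  9.99448647e-01 -3.32022910e-02 -1.00612858e-04] [-0.27599732  0.66336967  0.2948258 ]
tcp inward -0.007799094094176581
```

View pics/c6.png

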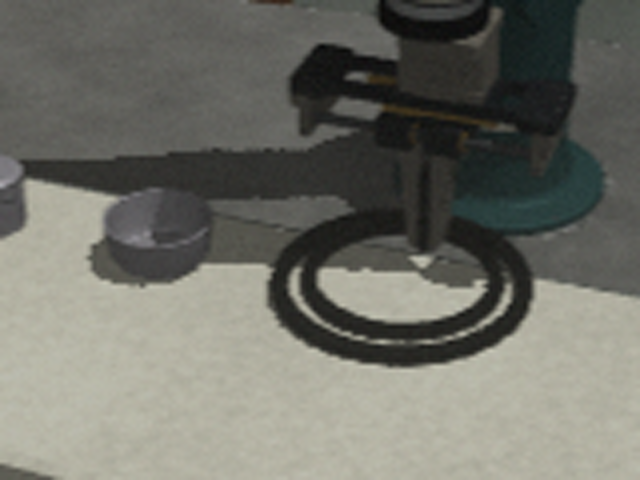

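The rings overhang the edge flat and nested: outer ellipse in the crop X 267–533, Y 207–366; front edge through (30,178) and (635,297).

```bash
cat > fit.py <<'E'
from h import *
from scipy.optimize import least_squares
e1=np.array([.45807,.14537,.2]);n=np.array([.99777,-.0667,0]);d=np.array([-.0667,-.99777,0])
th=np.linspace(0,2*np.pi,181)
def ext(s,cx,cy):
    P=np.array([w2p(s,[cx+.092*np.cos(t),cy+.092*np.sin(t),z]) for t in th for z in(.2,.21)])
    return np.array([P[:,0].min(),P[:,0].max(),P[:,1].max()])
def fit(s,xmin,xmax,ymax):
    r=least_squares(lambda q:ext(s,*q)-[xmin,xmax,ymax],[.5,.03],diff_step=1e-4)
    p=np.r_[r.x,.2]; print('L',r.x.round(4),'inward',((p-e1)@n).round(4),'along',((p-e1)@d).round(4),'res',r.fun.round(2))
E
python3 - <<'E'
from fit import *
s=load('scene'); fit(s,240+267/4,240+533/4,120+366/4)
for a in((30,178),(635,297)): 
    p=p2w(s,240+a[0]/4,120+a[1]/4,.2); print('edge',p.round(4),((p-e1)@n).round(4))
s0=s.copy(); s0['img']=cv2.imread('pics/scene0.png')
g=cv2.cvtColor(s0['img'],cv2.COLOR_BGR2GRAY)[195:260,270:370]
ys,xs=np.where(g<70); print('scene0 ext',xs.min()+270,xs.max()+270+1,ys.max()+195+1)
fit(s,xs.min()+270,xs.max()+271,ys.max()+196)
E
```

```text
L [0.4987 0.0259] inward 0.0485 along 0.1165 res [ 0.25 -0.25  0.05]
edge [ 0.4316 -0.29    0.2   ] 0.0026
edge [0.4656 0.1863 0.2   ] 0.0048
scene0 ext 282 356 254
L [0.6689 0.0168] inward 0.2189 along 0.1142 res [-0.33  0.33 -0.07]
```

Run:
```python
from fit import *
for n_,f,cols,lo,hi in(('top','pics/top0.png',list(range(262,285))+list(range(335,392)),228,268),('scene','pics/scene0.png',list(range(270,325))+list(range(360,372)),165,205)):
    c=load(n_); g=cv2.cvtColor(cv2.imread(f),cv2.COLOR_BGR2GRAY).astype(float); P=[]
    for u in cols:
        col=g[:,u]; sgn=-1 if n_=='top' else 1
        k=lo+np.argmax((sgn*np.diff(cv2.GaussianBlur(col[:,None],(1,3),0)[:,0]))[lo:hi]); a,b=col[k-3:k-1].mean(),col[k+3:k+5].mean()
        m=(a+b)/2; r=col[k-3:k+5]; i=np.where((r[:-1]-m)*(r[1:]-m)<=0)[0]
        if abs(a-b)>30 and len(i): v=k-3+i[0]+(r[i[0]]-m)/(r[i[0]]-r[i[0]+1]); P.append((p2w(c,u+.0,v,.2)-e1)@n)
    P=np.array(P); print(n_,len(P),np.median(P).round(4),P.std().round(4))
```

```text
top 80 0.0026 0.0006
scene 67 0.0029 0.0007
```

Both cameras put the edge 2.7 mm further in, so the large ring is about 45 mm behind it. I draw 1.3 cm more, back off, and retreat.

apply_moves([
  [-0.5,0,0,0,0,0,0],
  [-0.5,0,0,0,0,0,0],
  [-0.3,0,0,0,0,0,0],
  [0,0,0,0,0,0,0],
  [0,0,0,0,0,0,0],
])

```text
time_s: 13.38
tool_pos: [0.4293, 0.0295, 0.2025]
eef_rot: [0.0, 0.999, -0.033, -0.0]
contact_force: [0.3, 0.8, 0.1]
grip_width: 0.0003
```

apply_moves([
  [0.6,0,0,0,0,0,0],
  [0.8,0,0,0,0,0,0],
  [0,0,0,0,0,0,0],
  [0,0,-1,0,0,0,0],
  [0,0,-3,0,0,0,0],
])

```text
time_s: 14.0
tool_pos: [0.4424, 0.0287, 0.2424]
eef_rot: [-0.0, 0.999, -0.033, -0.002]
contact_force: [1.4, 0.6, 0.1]
grip_width: 0.0003
```

apply_moves([
  [0,0,-4,0,0,0,0],
  [0,0,-4,0,0,0,0],
  [0,0,-4,0,0,0,0],
  [0,-5,0,0,0,0,0],
  [0,-5,0,0,0,0,0],
])

```text
time_s: 14.62
tool_pos: [0.4502, 0.1293, 0.364]
eef_rot: [0.0, 0.999, -0.034, 0.001]
contact_force: [1.7, -0.0, 0.5]
grip_width: 0.0005
```

apply_moves([
  [0,-5,0,0,0,0,0],
  [0,-5,0,0,0,0,0],
  [0,-5,0,0,0,0,0],
  [0,-5,0,0,0,0,0],
  [0,0,0,0,0,0,0],
])

```text
time_s: 15.25
tool_pos: [0.4613, 0.332, 0.3627]
eef_rot: [-0.001, 1.0, -0.03, -0.001]
contact_force: [-0.7, 1.2, 0.1]
grip_width: 0.0002
```

Run:
```python
from h import *
s=cap('scene','s7.png'); t=cap('top','t7.png'); o=status.observe(); print(o['tool_pos'],o['time_s'])
a=cv2.resize(s['img'][120:270,230:430],None,fx=2,fy=2);b=cv2.resize(t['img'][180:300,250:450],None,fx=4,fy=4,interpolation=cv2.INTER_CUBIC)
cv2.imwrite('pics/c7.png',b[:,:,::-1])
```

```text
[0.46295727 0.32800969 0.36263593] 15.35
```

View pics/c7.png

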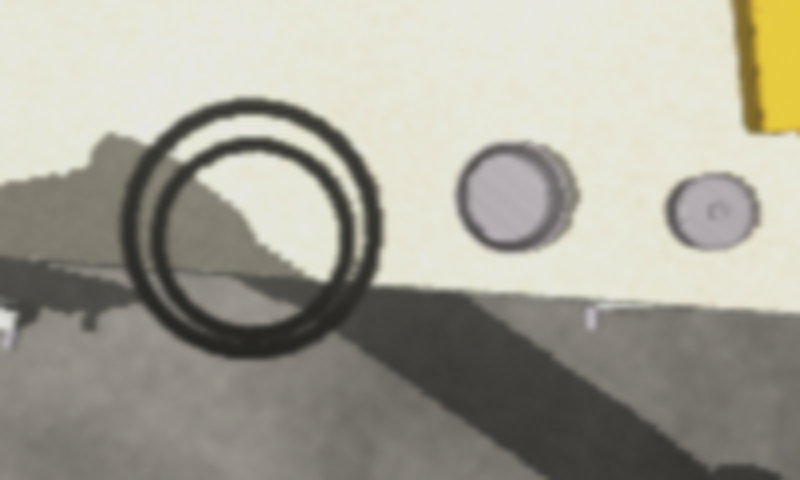

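View pics/s7.png

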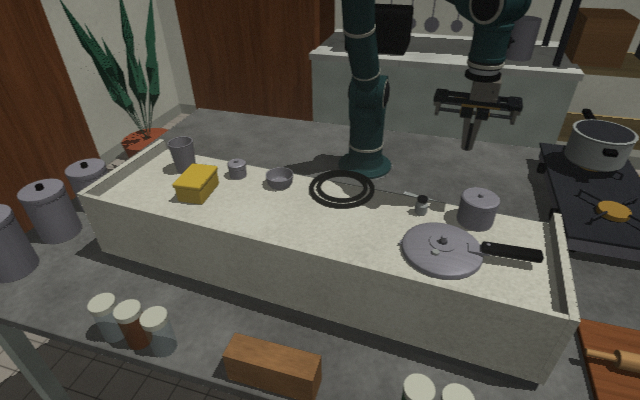

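The top crop shows large ring X 120–383, Y 97–359, edge near Y 277 at X 250. The rings are nested and flat, and the katori stands clear at (510,197). In the scene picture the other things look unmoved. I'll measure the overhang more closely.

Run:
```python
from fit import *
c=load('top'); g=cv2.cvtColor(c['img'],cv2.COLOR_RGB2GRAY)
# dark-ring midline (r=86mm) alignment: minimise mean intensity along outer band
gf=cv2.GaussianBlur(g.astype(np.float32),(0,0),1.0)
def cost(q,r,z):
    P=np.array([w2p(c,[q[0]+r*np.cos(t),q[1]+r*np.sin(t),z]) for t in th],np.float32)
    return cv2.remap(gf,P[:,:1].copy(),P[:,1:].copy(),cv2.INTER_LINEAR).mean()
from scipy.optimize import minimize
for name,r,z,g0 in(('L',.086,.209,(.481,.026)),('S',.0665,.208,(.473,.026))):
    m=minimize(cost,g0,args=(r,z),method='Nelder-Mead',options=dict(initial_simplex=[g0,(g0[0]+.006,g0[1]),(g0[0],g0[1]+.006)],xatol=1e-5))
    p=np.r_[m.x,.2]; print(name,m.x.round(4),m.fun,'inward from edge',((p-e1)@n-.0026).round(4))
s=load('scene'); G=cv2.cvtColor(s['img'],cv2.COLOR_RGB2GRAY)
gf=cv2.GaussianBlur(G.astype(np.float32),(0,0),.7); c=s
m=minimize(cost,(.481,.026),args=(.086,.209),method='Nelder-Mead',options=dict(initial_simplex=[(.481,.026),(.487,.026),(.481,.032)],xatol=1e-5))
p=np.r_[m.x,.2]; print('scene L',m.x.round(4),m.fun,((p-e1)@n-.0029).round(4))
```

```text
L [0.4854 0.0262] 63.484249114990234 inward from edge 0.0326
S [0.4772 0.0249] 65.91304779052734 inward from edge 0.0245
scene L [0.491  0.0282] 34.09128952026367 0.0378
```

```bash
python3 -c "
from h import *
print(manip.sign_off())"
```

```text
the job is handed in; nothing more can be done
None
```

The job is done and handed in, at about 15 s of the 51 s allowed. The large ring now sticks out about 6 cm past the front edge.

- **Katori:** I pushed it about 20 cm to the right with the shut fingertips inside the bowl. It stands upright between the rings and the small dabba, clear of both.
- **Rings:** I drew the pair forward together from inside the small ring, then backed the finger off and lifted clear. The last pictures show them flat, with the small ring still inside the large one. I saw no wrist reading above about 2 N.
- **Other things:** they look unmoved in the last pictures. I judged that by eye and did not measure it.

The last checks of how far the large ring's centre lies behind the edge (32 mm is the target) did not fully agree:

| Check | Centre behind edge (mm) | Sticks out (mm) |
|---|---|---|
| Top camera fit | 32.6 | 59.4 |
| Fingertip position | about 32.6 | about 59.4 |
| Reading by hand from the top picture | about 35 | about 57 |
| Scene camera fit | 37.8 | about 54 |

I trusted the first two. The scene fit is the least certain, because the rings lie against a dark background in that view.

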